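# Snap the supply box lid shut all round

## Task

The clip-on lid of the supply box is only lying on: all four sections of its blue rim stand proud. With the fingertips press them down one after another until each clicks fully shut, starting with the section that has the orange pull tab and going round clockwise as seen from above. Only press: the box is not to be lifted, tipped or shoved away, and everything else on the desk is left where it is.

Things in the scene. Friction and masses are not known exactly. Their poses are not given: they have to be found in the camera images.
- supply_box: supply box, 170 x 120 mm, 70 mm high (78 mm while its lid stands proud), 0.9 kg, loose on the desk: grey base, blank white labels, blue clip-on lid. Origin: centre of its underside; x along its length, away from the end with the orange pull tab (36 mm wide, sticks out 23 mm); z up; turned any way about the vertical. The lid rim is four separate sections, one along each side, each with a white thumb patch
- lid_mid (a point): centre of the lid's sunk middle panel, 64 mm above the underside. The panel (124 x 74 mm) and the four blue corner pieces (20 mm square, 68 mm high) are rigid: pressing them does nothing
- sec_1 (a joint): travel of rim section 1 (the short side with the orange pull tab) in m: 0 = still standing 8 mm proud, 0.008 = clicked fully shut. Snap action: springs back up if let go before about half way (0.004), resists with about 7 N at most on the way down, then pulls itself shut and stays shut.
- press_1 (a point): point on the top face of rim section 1, at the middle of its white thumb patch; it moves with the section, in the box frame it lies at (-74, 0) mm, 78 mm above the desk while proud, 70 mm once shut. The section's top face is flat and level, 22 x 74 mm.
- sec_2 (a joint): travel of rim section 2 (the long side, next clockwise from the tab as seen from above) in m: 0 = still standing 8 mm proud, 0.008 = clicked fully shut. Snap action: springs back up if let go before about half way (0.004), resists with about 7 N at most on the way down, then pulls itself shut and stays shut.
- press_2 (a point): point on the top face of rim section 2, at the middle of its white thumb patch; it moves with the section, in the box frame it lies at (0, 49) mm, 78 mm above the desk while proud, 70 mm once shut. The section's top face is flat and level, 124 x 22 mm.
- sec_3 (a joint): travel of rim section 3 (the short side opposite the tab) in m: 0 = still standing 8 mm proud, 0.008 = clicked fully shut. Snap action: springs back up if let go before about half way (0.004), resists with about 7 N at most on the way down, then pulls itself shut and stays shut.
- press_3 (a point): point on the top face of rim section 3, at the middle of its white thumb patch; it moves with the section, in the box frame it lies at (74, 0) mm, 78 mm above the desk while proud, 70 mm once shut. The section's top face is flat and level, 22 x 74 mm.
- sec_4 (a joint): travel of rim section 4 (the other long side, last clockwise) in m: 0 = still standing 8 mm proud, 0.008 = clicked fully shut. Snap action: springs back up if let go before about half way (0.004), resists with about 7 N at most on the way down, then pulls itself shut and stays shut.
- press_4 (a point): point on the top face of rim section 4, at the middle of its white thumb patch; it moves with the section, in the box frame it lies at (0, -49) mm, 78 mm above the desk while proud, 70 mm once shut. The section's top face is flat and level, 124 x 22 mm.
- mouse: black computer mouse, 114 x 62 x 46 mm, loose; origin under its centre; only a bystander
- clip_tray: clear plastic tray of paper clips and binder clips, 80 x 110 x 58 mm, loose; origin under its centre; only a bystander
- glue_bottle: white glue bottle with dark nozzle, 35 mm across, 112 mm tall, loose; origin under its centre; only a bystander
- tape: grey roll of wide tape lying flat, 97 mm across, 48 mm high, loose; origin under its centre; only a bystander
- tape_measure: yellow tape measure standing on edge, 31 x 78 x 54 mm, loose; origin under its centre; only a bystander

How it is judged (in metres and radians):
On the way, in this order (a step that is already met when the one before it is completed fails the run):
1. the tab section is clicked shut (value of joint sec_1 above 0.0068 m), for 0.1 s.
2. the long section next clockwise is clicked shut (value of joint sec_2 above 0.0068 m), for 0.1 s.
3. the section opposite the tab is clicked shut (value of joint sec_3 above 0.0068 m), for 0.1 s.
4. the last long section is clicked shut (value of joint sec_4 above 0.0068 m), for 0.1 s.
At the end, for the whole second after the job is handed in: all four rim sections are shut (joint above 0.0068 of 0.008 m), pressed in the order tab, then clockwise; the box stands level (within 0.05 rad) and at rest on the desk within 50 mm of where it began (value of joint each of sec_1, sec_2, sec_3, sec_4 above 0.0068 m and linear speed of supply_box below 0.01 m/s and angle between supply_box's own z axis and vertical below 0.05 rad and height (world z) of supply_box below 0.005 m and distance of supply_box from where it was at the start of the episode below 0.05 m); the robot touches nothing.
It fails at once if the box is lifted or tipped (height (world z) of supply_box above 0.012 m or angle between supply_box's own z axis and vertical above 0.2 rad).
It fails at once if the box is shoved more than 50 mm (distance of supply_box from where it was at the start of the episode above 0.05 m).
It fails at once if a bystander is displaced by more than 25 mm (distance of any of mouse, clip_tray, glue_bottle, tape, tape_measure from where it was at the start of the episode above 0.025 m).
It also fails if it takes over 40 s, if anything falls off the work surface, if the arm or the gripper's body presses on something with over 40 N, if the wrist force passes 120 N, or if a joint passes its speed limit or range.

## Robot

A 7-joint arm with a two-finger parallel gripper is mounted at the origin on a cart in front of the work surface, level with it; the furniture and walls round the work are solid. World frame = base frame: x ahead of the robot, y to its left, z up, the work surface at z = 0. Lengths are in mm, angles in rad, forces in N, time in s.
With the tool pointing down it reaches from about 400 to 875 mm from the base axis. Payload 6.5 kg.
Tool frame: the origin (TCP) lies midway between the tips of the shut fingers; the grasp point (between the pads) lies 19 mm behind it; z points along the fingers, y is the line along which they close (so a half turn about z gives the same grasp; the last joint's range is limited). The gripper opens to 85 mm and grips with 20 to 120 N. Pads are 22 mm wide; open, the fingers measure 114 mm over their backs; the gripper's body (76 mm by 85 mm) begins 54 mm behind the grasp point. The pads swing forward as they close: fully open they stand 13 mm farther back than shut.
Start: joints at [1.218, 0.536, -0.004, 1.538, 0.003, 1.067, -0.071], TCP at [183.871, -623.443, 231.29] pointing down, gripper open.
Joint ranges: [-2.7, 2.7], [-0.37, 2.16], [-1.27, 1.26], [0.24, 2.4], [-1.31, 4.45], [0.19, 1.91], [-2.76, 2.76]. Speed limits (rad/s): [2.39, 2.39, 3.14, 3.14, 3.14, 3.14, 3.14].

## Interface

Orientations are given as a unit quaternion [x, y, z, w].
In Python, from workcell import * gives the robot as it stands. The module is installed in compiled form; this text tells all that it offers.
- The arm moves only by the tool servo_tool, never from a script. Its argument "commands" is a list of rows, each a list of 7 numbers: the turn, a rotation vector about the world's x, y, z in rad, then the shift along the world's x, y, z in mm, then the finger opening in mm, from 0 to 85.4. A call has 1 to 12 rows; each row shifts and turns the commanded pose from where the row before left it; what a row does not reach is not made up. A row lasts 1/10 s, in which the tool goes at most 50 mm and 8.59 degrees, less where a joint would pass 70% of its speed; a pose out of reach is approached as far as the arm can. A call with a gripper value outside its range is refused whole. The fingers move at their own pace and stop on an object; "squeeze" is the grip in N (left out, the last holds). Time passes only in rows, so rows that do not move let the fingers close. It gives the time, the measured TCP pose, the force, the opening and the grip force at its end, in the units of the state.
- sense(): the state, without advancing time (a new reading comes with each control period).
- capture(name): name is "scene" or "top"; returns the picture (400x640x3 uint8, red, green, blue); there is no depth.
- get_calibration(name): a dict with "fovy" (degrees; the focal length in pixels is half the picture's height over the tangent of half this angle, whatever the lens; pixels are square), "cx", "cy" (the principal point, pixels), "k1" (the pictures are not rectified: a ray, as slopes to the right and down, at radius r is drawn at 1 + k1 r^2 times it, then the intrinsics apply), "T" (4x4, takes a point from camera to world coordinates). Camera axes: x right, y up, looking along -z (the intrinsics and any distortion apply to the point x, -y, -z); pixel columns grow to the right and rows downward; lengths in mm; the calibration is good to about 2 mm. A picture is of the moment at which its call begins. get_calibration takes no time and is no camera call.
- close_job(): hands the job in; it is judged then, once.
The state is a dict: "t": time; "joint_positions": joint angles; "dq": joint speeds; "effort": joint torques, N m; "tool_pos": TCP position; "orientation": TCP orientation; "wrist_force": force on the tool from outside, world axes, zero at the start; "ft_torque": the same for the moment, N m; "finger_gap": finger opening in mm; "gripper_force": force on a finger pad.
Only numpy, scipy, OpenCV 4.12 (cv2) and the standard library are available. Lean on these libraries where they do the work, as an engineer would, in place of code of your own. Each camera call takes 0.05 s, during which the arm holds its last target. There are 200 camera calls.

## Working session

There is one attempt and no reset: what is moved stays moved. The work goes in short steps, Python scripts to look and compute and a tool call to move; the robot and the scene stay as the last step left them, time stands still between calls to the robot, and variables do not carry over. Pictures are saved under pics/ and viewed, at most 10 in all, crops included, and the job is handed in when it is done.

Besides the shell and the picture viewer there is one more tool, called after "Request:" in YAML: its name, and indented under it one key for each argument. servo_tool: Moves the arm, as the interface text tells. Its arguments: {"type":"object","properties":{"commands":{"type":"array"},"squeeze":{"type":"number"}},"required":["commands"]}

```bash
mkdir -p pics; python3 - <<'E'
from workcell import *
import cv2
for n in("scene","top"):
    cv2.imwrite(f"pics/{n}0.png",capture(n)[:,:,::-1]); print(get_calibration(n))
print(sense())
E
```

```text
{'fovy': 50.17237262858713, 'cx': 315.406821027367, 'cy': 208.70926762141684, 'k1': -0.1140607045989678, 'T': array([[-3.38869167e-01, -6.47624569e-01,  6.82458867e-01,
         1.48294787e+03],
       [ 9.40830932e-01, -2.31563555e-01,  2.47417617e-01,
         3.23633970e+02],
       [-2.20112656e-03,  7.25920614e-01,  6.87774976e-01,
         9.65489123e+02],
       [ 0.00000000e+00,  0.00000000e+00,  0.00000000e+00,
         1.00000000e+00]])}
{'fovy': 52.23325127112278, 'cx': 319.1887327731995, 'cy': 195.27252303078842, 'k1': -0.04776663108425065, 'T': array([[-5.86486998e-02,  9.74960328e-01, -2.14505684e-01,
         2.47631965e+02],
       [-9.98277323e-01, -5.76334639e-02,  1.09895741e-02,
         1.62990430e+01],
       [-1.64830683e-03,  2.14780685e-01,  9.76660914e-01,
         1.48428795e+03],
       [ 0.00000000e+00,  0.00000000e+00,  0.00000000e+00,
         1.00000000e+00]])}
{'t': 0.1, 'joint_positions': array([ 1.2177833 ,  0.53708734, -0.00442442,  1.53875066,  0.00258848,
        1.06730624, -0.07125019]), 'dq': array([-0.00025048, -0.00263045,  0.0010324 , -0.00352738,  0.0012356 ,
        0.0017732 , -0.00349315]), 'effort': array([ 1.95489010e-03, -5.84575474e+01,  1.05182860e+00, -2.59782940e+01,
        1.26693689e-02,  4.40761549e-03, -4.53355369e-05]), 'tool_pos': array([ 183.7068113 , -622.91706913,  230.51204445]), 'orientation': array([ 9.89734336e-01,  1.42917273e-01, -1.65444488e-04, -7.55018222e-04]), 'wrist_force': array([ 0.40281543,  0.23826947, -0.63809337]), 'ft_torque': array([ 0.01335929, -0.00380361, -0.03067928]), 'gripper_force': 0.0, 'finger_gap': 85.28653763319917}
```

View pics/top0.png

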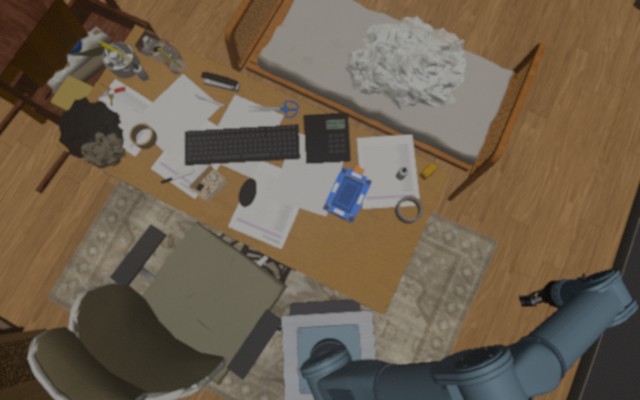

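View pics/scene0.png

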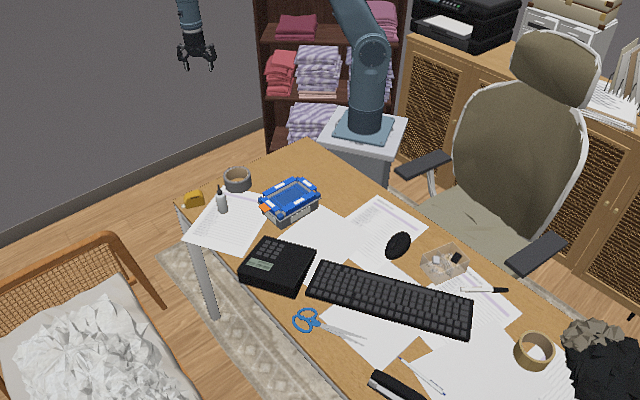

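The top view shows the blue box at about (347,194), with the orange tab at about (358,170). In the scene view the box is at (290,202) with the tab at (265,209), and the glue bottle at (222,200) and tape at (237,178) are nearby.

```bash
cat > h.py <<'E'
import numpy as np, cv2
from workcell import *
def cal(n):
    c=get_calibration(n); f=200/np.tan(np.radians(c["fovy"]/2)); return c,f
def cast(n,uv,z):
    c,f=cal(n); d=(np.array(uv,float)-[c["cx"],c["cy"]])/f
    s=d.copy()
    for _ in range(20): s=d/(1+c["k1"]*(s@s))
    r=c["T"][:3,:3]@[s[0],-s[1],-1]; o=c["T"][:3,3]
    return (o+r*(z-o[2])/r[2])[:2]
def proj(n,p):
    c,f=cal(n); q=c["T"][:3,:3].T@(np.array(p,float)-c["T"][:3,3]); s=np.array([q[0],-q[1]])/-q[2]
    return s*(1+c["k1"]*(s@s))*f+[c["cx"],c["cy"]]
E
python3 - <<'E'
from h import *
for n,(x,y),w in(("top",(347,194),45),("scene",(290,202),50)):
    im=cv2.imread(f"pics/{n}0.png"); hsv=cv2.cvtColor(im,cv2.COLOR_BGR2HSV)
    sub=np.zeros(im.shape[:2],np.uint8); sub[y-w:y+w,x-w:x+w]=255
    b=cv2.inRange(hsv,(100,110,50),(125,255,255))&sub
    o=cv2.inRange(hsv,(5,140,120),(16,255,255))&sub
    pts=cv2.findNonZero(b); r=cv2.minAreaRect(pts); print(n,r)
    box=cv2.boxPoints(r); c78=[cast(n,p,74) for p in box]; print(np.round(c78)); print("ctr",np.mean(c78,0))
    oo=cv2.findNonZero(o); m=oo.reshape(-1,2).mean(0) if oo is not None else None
    print("tab",m, None if m is None else cast(n,m,70), 0 if oo is None else len(oo))
    cv2.imwrite(f"pics/{n}c.png",cv2.resize(im[y-w:y+w,x-w:x+w],(560,560),interpolation=cv2.INTER_CUBIC))
a,b=[cv2.imread(f"pics/{n}c.png") for n in("top","scene")]
cv2.imwrite("pics/c.png",cv2.resize(np.hstack([a,b]),(800,400)))
for n,p in(("tape",(408,209)),("glue",(402,174)),("measure",(429,172))): print(n,cast("top",p,50))
E
```

```text
top ((347.3778381347656, 193.7579345703125), (32.344303131103516, 46.043067932128906), 25.34617805480957)
[[ 512.  -10.]
 [ 660.  -90.]
 [ 602. -191.]
 [ 457. -109.]]
ctr [557.90066578 -99.89387274]
tab [357.58974359 168.56410256] [ 648.4556757  -143.52033283] 39
scene ((287.4222717285156, 196.29531860351562), (32.751617431640625, 58.736968994140625), 59.74356460571289)
[[ 613. -197.]
 [ 419. -101.]
 [ 536.   -1.]
 [ 709.  -97.]]
ctr [569.3228827  -98.89978969]
tab [264.16923077 206.95384615] [ 639.92637093 -149.13781137] 65
tape [ 493.64557144 -314.31258395]
glue [ 624.14194788 -306.07952044]
measure [ 625.94768939 -405.87509102]
```

View pics/c.png

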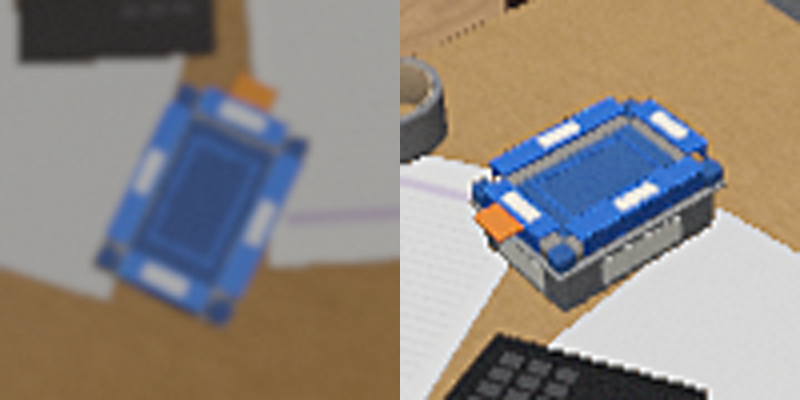

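The left half of the crop is the top view, with the tab patch at about (243,117), right (261,221), bottom (166,279) and left (150,172). The right half is the scene view, where the same patches, tab first and going clockwise, are at about (121,206), (159,135), (269,124) and (237,195).

```bash
python3 - <<'E'
from h import *
from scipy.spatial.transform import Rotation as R
T=np.array([(243,117),(261,221),(166,279),(150,172)])*.225+[302,149]-.4
S=np.array([(121,206),(159,135),(269,124),(237,195)])*.25+[240,152]-.4
W={}
loc=np.array([(-74,0),(0,49),(74,0),(0,-49)],float)
for n,P in(("top",T),("scene",S)):
    w=np.array([cast(n,p,78) for p in P]); c=w.mean(0); d=w-c
    yaw=np.arctan2(sum(loc[:,0]*d[:,1]-loc[:,1]*d[:,0]),sum((loc*d).sum(1)))
    W[n]=(c,yaw); print(n,w.round(1).tolist(),c.round(1),yaw)
c=(W["top"][0]+W["scene"][0])/2; y=(W["top"][1]+W["scene"][1])/2
r=np.array([[np.cos(y),-np.sin(y)],[np.sin(y),np.cos(y)]])
print(c,y); print((loc@r.T+c).round(1))
s=sense(); print(R.from_quat(s["orientation"]).as_matrix().round(3))
E
```

```text
top [[622.9, -136.1], [536.9, -143.6], [494.8, -65.2], [582.0, -58.4]] [ 559.2 -100.8] 2.6420064416049893
scene [[625.8, -135.7], [538.7, -141.6], [496.2, -63.2], [584.2, -56.4]] [561.3 -99.2] 2.637230307969918
[ 560.21593042 -100.02541936] 2.639618374787454
[[ 625.1 -135.6]
 [ 536.6 -143. ]
 [ 495.3  -64.4]
 [ 583.8  -57.1]]
[[ 0.959  0.283 -0.001]
 [ 0.283 -0.959  0.001]
 [-0.    -0.002 -1.   ]]
```

Request:
servo_tool:
  commands:
    - [0, 0, 0, 32, 35, 0, 0]
    - [0, 0, 0, 32, 35, 0, 0]
    - [0, 0, 0, 32, 35, 0, 0]
    - [0, 0, 0, 32, 35, 0, 0]
    - [0, 0, 0, 32, 35, 0, 0]
    - [0, 0, 0, 32, 35, 0, 0]
    - [0, 0, 0, 32, 35, 0, 0]
    - [0, 0, 0, 32, 35, 0, 0]
    - [0, 0, 0, 32, 35, 0, 0]
    - [0, 0, 0, 32, 35, 0, 0]
    - [0, 0, 0, 32, 35, 0, 0]
    - [0, 0, 0, 32, 35, 0, 0]
  squeeze: 20

```text
t: 1.3
tool_pos: [568.7, -201.9, 231.0]
orientation: [0.99, 0.143, -0.0, -0.0]
wrist_force: [0.8, -0.8, 0.1]
finger_gap: -0.1
gripper_force: 0.0
```

Request:
servo_tool:
  commands:
    - [0, 0, 0, 28, 34, -20, 0]
    - [0, 0, 0, 29, 33, -20, 0]
    - [0, 0, 0, 0, 0, -40, 0]
    - [0, 0, 0, 0, 0, -35, 0]
    - [0, 0, 0, 0, 0, -16, 0]
    - [0, 0, 0, 0, 0, 0, 0]
    - [0, 0, 0, 0, 0, 0, 0]

```text
t: 2.0
tool_pos: [625.6, -136.9, 101.4]
orientation: [0.99, 0.143, 0.001, 0.0]
wrist_force: [1.7, 0.1, 0.9]
finger_gap: 0.1
gripper_force: 0.0
```

```bash
python3 - <<'E'
from h import *
im=capture("scene")[152:252,240:340,::-1]
cv2.imwrite("pics/s1.png",cv2.resize(im,(500,500),interpolation=cv2.INTER_CUBIC))
print(proj("scene",(625,-136,101)),proj("scene",(625,-136,78)))
E
```

```text
[269.30842518 197.32929526] [269.87749465 202.9050835 ]
```

View pics/s1.png

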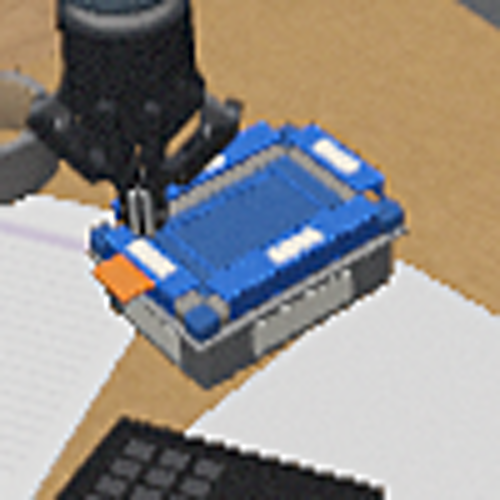

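Request:
servo_tool:
  commands:
    - [0, 0, 0, 0, 0, -10, 0]
    - [0, 0, 0, 0, 0, -8, 0]
    - [0, 0, 0, 0, 0, 0, 0]

```text
t: 2.35
tool_pos: [624.0, -136.4, 81.3]
orientation: [0.99, 0.143, -0.001, -0.0]
wrist_force: [0.6, 0.9, -0.6]
finger_gap: -0.2
gripper_force: 0.0
```

The fingertips (crop (142,228)) are above the tab section's patch (150,258), as projected. Pressing section 1.

Request:
servo_tool:
  commands:
    - [0, 0, 0, 0, 0, -3, 0]
    - [0, 0, 0, 0, 0, -3, 0]
    - [0, 0, 0, 0, 0, -3, 0]
    - [0, 0, 0, 0, 0, -3, 0]
    - [0, 0, 0, 0, 0, -2, 0]
    - [0, 0, 0, 0, 0, 0, 0]

```text
t: 2.95
tool_pos: [625.1, -136.5, 70.1]
orientation: [0.99, 0.143, -0.0, 0.0]
wrist_force: [-5.5, 0.1, 17.0]
finger_gap: 0.1
gripper_force: 8.3
```

Section 1 has bottomed out at z 70 with 17 N. Next is section 2.

Request:
servo_tool:
  commands:
    - [0, 0, 0, 0, 0, 10, 0]
    - [0, 0, 0, 0, 0, 25, 0]
    - [0, 0, 0, -30, -2, 0, 0]
    - [0, 0, 0, -30, -2, 0, 0]
    - [0, 0, 0, -28, -3, 0, 0]
    - [0, 0, 0, 0, 0, 0, 0]
    - [0, 0, 0, 0, 0, -18, 0]
    - [0, 0, 0, 0, 0, 0, 0]

```text
t: 3.75
tool_pos: [536.2, -143.1, 84.0]
orientation: [0.99, 0.143, -0.001, -0.0]
wrist_force: [-0.5, -0.7, -0.5]
finger_gap: 0.0
gripper_force: 0.0
```

```bash
python3 - <<'E'
from h import *
im=capture("scene")[152:252,240:340,::-1]
cv2.imwrite("pics/s2.png",cv2.resize(im,(500,500),interpolation=cv2.INTER_CUBIC))
s=sense();print(s["tool_pos"],s["wrist_force"])
E
```

```text
[ 536.77390936 -143.13649525   84.75158035] [-0.56058776  1.18005602  0.06755544]
```

View pics/s2.png

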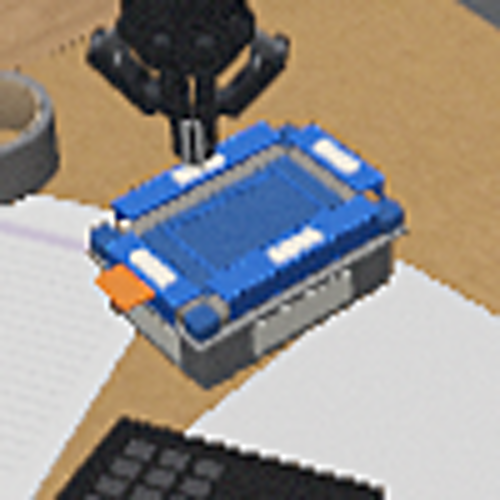

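The tab patch has dropped to (152,268) from (150,258), so section 1 is shut and the box has not moved. The tips at (193,160) are over section 2's patch (198,168).

Request:
servo_tool:
  commands:
    - [0, 0, 0, 0, 0, -4, 0]
    - [0, 0, 0, 0, 0, -4, 0]
    - [0, 0, 0, 0, 0, -3, 0]
    - [0, 0, 0, 0, 0, -3, 0]
    - [0, 0, 0, 0, 0, -3, 0]
    - [0, 0, 0, 0, 0, 0, 0]

```text
t: 4.4
tool_pos: [537.0, -143.5, 70.0]
orientation: [0.99, 0.143, -0.0, 0.0]
wrist_force: [-7.2, 1.0, 21.4]
finger_gap: 0.2
gripper_force: 10.5
```

Section 3 is next: delta about (-41,+79).

Request:
servo_tool:
  commands:
    - [0, 0, 0, 0, 0, 10, 0]
    - [0, 0, 0, 0, 0, 25, 0]
    - [0, 0, 0, -14, 26, 0, 0]
    - [0, 0, 0, -14, 26, 0, 0]
    - [0, 0, 0, -13, 27, 0, 0]
    - [0, 0, 0, 0, 0, 0, 0]
    - [0, 0, 0, 0, 0, -18, 0]
    - [0, 0, 0, 0, 0, 0, 0]

```text
t: 5.2
tool_pos: [494.7, -64.7, 84.0]
orientation: [0.99, 0.143, -0.001, -0.0]
wrist_force: [-0.8, 0.5, -1.1]
finger_gap: -0.0
gripper_force: 0.0
```

```bash
python3 - <<'E'
from h import *
im=capture("scene")[152:252,240:340,::-1]
cv2.imwrite("pics/s3.png",cv2.resize(im,(500,500),interpolation=cv2.INTER_CUBIC))
E
```

```text
(no output)
```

View pics/s3.png

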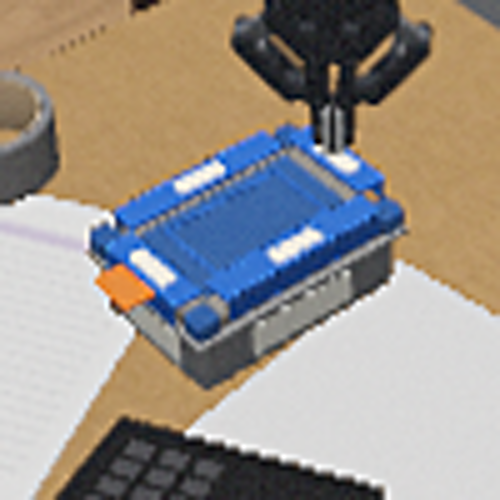

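Section 2's patch is now lower, at (200,177), so it is shut. The tips at (332,150) are over section 3's patch (336,157).

Request:
servo_tool:
  commands:
    - [0, 0, 0, 0, 0, -4, 0]
    - [0, 0, 0, 0, 0, -4, 0]
    - [0, 0, 0, 0, 0, -3, 0]
    - [0, 0, 0, 0, 0, -3, 0]
    - [0, 0, 0, 0, 0, -3, 0]
    - [0, 0, 0, 0, 0, 0, 0]

```text
t: 5.85
tool_pos: [496.0, -64.5, 69.9]
orientation: [0.99, 0.143, -0.0, 0.0]
wrist_force: [-6.8, 0.4, 24.2]
finger_gap: 0.2
gripper_force: 12.3
```

Request:
servo_tool:
  commands:
    - [0, 0, 0, 0, 0, 10, 0]
    - [0, 0, 0, 0, 0, 25, 0]
    - [0, 0, 0, 30, 2, 0, 0]
    - [0, 0, 0, 30, 2, 0, 0]
    - [0, 0, 0, 28, 3, 0, 0]
    - [0, 0, 0, 0, 0, 0, 0]
    - [0, 0, 0, 0, 0, -18, 0]
    - [0, 0, 0, 0, 0, 0, 0]

```text
t: 6.65
tool_pos: [581.5, -57.4, 83.3]
orientation: [0.99, 0.143, -0.002, -0.0]
wrist_force: [-1.6, 0.7, 0.7]
finger_gap: 0.3
gripper_force: 0.0
```

```bash
python3 - <<'E'
from h import *
im=capture("scene")[152:252,240:340,::-1]
cv2.imwrite("pics/s4.png",cv2.resize(im,(500,500),interpolation=cv2.INTER_CUBIC))
E
```

```text
(no output)
```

View pics/s4.png

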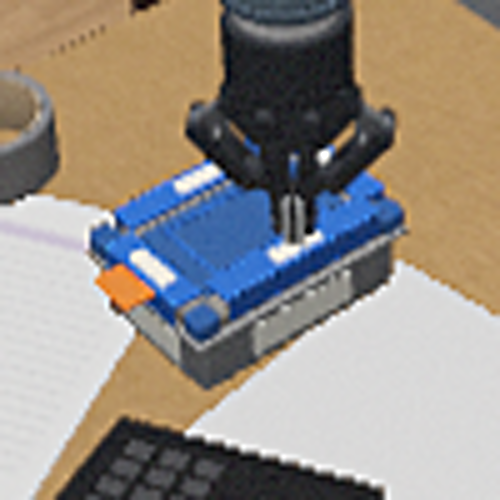

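Section 3 bottomed out at z 69.9, and the tips at (293,240) are over section 4's patch (295,247). I'll press it, then retreat upward.

Request:
servo_tool:
  commands:
    - [0, 0, 0, 0, 0, -4, 0]
    - [0, 0, 0, 0, 0, -4, 0]
    - [0, 0, 0, 0, 0, -3, 0]
    - [0, 0, 0, 0, 0, -3, 0]
    - [0, 0, 0, 0, 0, -3, 0]
    - [0, 0, 0, 0, 0, 0, 0]

```text
t: 7.3
tool_pos: [584.0, -57.5, 70.0]
orientation: [0.99, 0.143, -0.0, 0.0]
wrist_force: [-6.9, 0.2, 19.0]
finger_gap: -0.2
gripper_force: 9.6
```

Request:
servo_tool:
  commands:
    - [0, 0, 0, 0, 0, 10, 0]
    - [0, 0, 0, 0, 0, 30, 0]
    - [0, 0, 0, 0, 0, 40, 0]
    - [0, 0, 0, 0, 0, 40, 0]
    - [0, 0, 0, 0, 0, 40, 0]
    - [0, 0, 0, 0, 0, 0, 0]
    - [0, 0, 0, 0, 0, 0, 0]

```text
t: 8.0
tool_pos: [584.3, -57.5, 229.1]
orientation: [0.99, 0.143, 0.001, 0.0]
wrist_force: [-0.3, 0.4, 0.2]
finger_gap: -0.1
gripper_force: 0.0
```

```bash
python3 - <<'E'
from h import *
im=capture("scene")[152:252,240:340,::-1]
cv2.imwrite("pics/s5.png",cv2.resize(im,(500,500),interpolation=cv2.INTER_CUBIC))
E
```

```text
(no output)
```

View pics/s5.png

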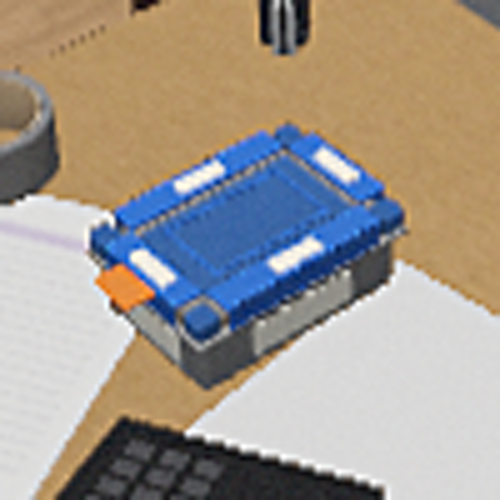

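All four patches, at (152,268), (200,177), (337,165) and (297,254), have dropped and the rim is flush. The box hasn't moved and the tool is clear.

```bash
python3 -c "
from workcell import *
print(close_job())"
```

```text
the job is handed in; nothing more can be done
None
```

I pressed all four rim sections shut in order, tab first and then clockwise. The last picture shows the rim flush and the box where it started, and I have handed the job in; no verdict came back.

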